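# Fill the reader rack and stack the emptied tray

### The arm

A 6-joint arm with a two-finger parallel gripper is mounted at the origin on a cart in front of the work surface, level with it; the furniture and walls round the work are solid. World frame = base frame: x ahead of the robot, y to its left, z up, the work surface at z = 0. Lengths are in m, angles in rad, forces in N, time in s.
With the tool pointing down it reaches from about 0.3 to 0.775 m from the base axis. Payload 14.6 kg.
Tool frame: the origin (TCP) lies at the very end of the fingers, on their centre line; the grasp point (between the pads) lies 19 mm behind it; z points along the fingers, y is the direction in which the jaws open and shut (so a half turn about z gives the same grasp; the last joint's range is limited). The gripper opens to 94 mm and grips with 3 to 60 N. Pads are 16 mm wide; open, the fingers measure 119 mm over their backs; the gripper's body (75 mm by 177 mm) begins 78 mm behind the grasp point.
Start: joints at [-1.278, 0.3, 1.521, -0, 1.321, -0.067], TCP at [0.194, -0.515, 0.205] pointing down, gripper open.
Joint ranges: [-3.03, 3.03], [-0.79, 2.21], [0.23, 2.52], [-1.04, 4.18], [0, 3.07], [-2.55, 2.55]. Speed limits (rad/s): [2.22, 2.22, 2.57, 3.14, 3.14, 3.14].

### API

Orientations are given as [roll, pitch, yaw] about the fixed x, y, z axes, in that order (R = Rz(yaw) Ry(pitch) Rx(roll)).
In Python, from station import get_obs, vision, hand_in gives the robot as it stands.
- The arm moves only by the tool play_rows, never from a script. Its argument "moves" is a list of rows, each an object with "claw": the opening, from 0 (shut) to 1 (fully open); "linear": the shift along the tool's x, y, z in mm, a list of three; "turn": the turn, a rotation vector about the tool's x, y, z in rad, a list of three. In form: [{"claw": claw, "linear": [tx, ty, tz], "turn": [ax, ay, az]}, ...]. A call has 1 to 8 rows; each row is the pose to reach, as a shift and turn from the pose measured when the call began, along the tool's axes at that moment; what a row does not reach only later rows make up. A row lasts 1/8 s, in which the tool goes at most 62.5 mm and 10.7 degrees, less where a joint would pass 70% of its speed; a pose out of reach is approached as far as the arm can. A call with a gripper value outside its range is refused whole. The fingers move at their own pace and stop on an object; "force" is the grip in N (left out, the last holds). Time passes only in rows, so rows that repeat a pose let the fingers close. It gives the time, the measured TCP pose, the force and the opening at its end, in the units of the state.
- get_obs(): the state, without advancing time (a new reading comes with each control period).
- vision.camera(name): name is "scene" or "top" or "wrist"; returns the picture (420x560x3 uint8, blue, green, red); there is no depth.
- vision.camera_info(name): a dict with "camera_matrix" (3x3 intrinsics, pixels), "k1" (the pictures are not rectified: a ray, as slopes to the right and down, at radius r is drawn at 1 + k1 r^2 times it, then the intrinsics apply), "rvec" (rotation vector, rad) and "tvec" (3), from world to camera coordinates, as OpenCV has them; the wrist camera has in their place "mount" (4x4, takes a point from camera to tool coordinates, whose origin is the TCP and whose axes are the flange's). Camera axes: x right, y down, z forward; pixel columns grow to the right and rows downward; lengths in m; the calibration is good to about 2 mm. A picture is of the moment at which its call begins: read the wrist's pose just before it. camera_info takes no time and is no camera call.
- hand_in(): hands the job in, once; it reports no verdict.
The state is a dict: "time_s": time; "qpos": joint angles; "joint_vel": joint speeds; "tau": joint torques, N m; "ee_pos": TCP position; "eef_rot": TCP orientation; "force": force on the tool from outside, world axes, zero at the start; "moment": the same for the moment, N m; "grip_width": finger opening in m.
Only numpy, scipy, OpenCV 4.12 (cv2) and the standard library are available. Lean on these libraries where they do the work, as an engineer would, in place of code of your own. Each camera call takes 0.05 s, during which the arm holds its last target.

### The job

Move the last black reader out of its deep grey tray into the empty place of the rack, so that the rack is full, then stack the emptied tray squarely on the other empty tray, with its foot down in the mouth of that tray. In the deep tray the reader can only be gripped by its two ends and in the rack only by its long sides, so on the way put it down upright on the rubber mat, let go, and take it again the other way. Lower things into place rather than dropping them, and leave the two readers in the rack and the empty tray where they are.

Things in the scene. Friction and masses are not known exactly. Their poses are not given: they have to be found in the camera images.
- reader_last: The black reader still in a deep tray: a plain block with rounded edges, 62 mm long (its y), 36 mm wide (its x), 30 mm high. Origin at the centre of its underside, z up. About 0.09 kg, rigid. Either way round will do in the rack.
- tray_used: Deep grey open tray holding the last reader at the start, loose, 0.2 kg. Long axis y, z up, origin at the centre of its underside. Outside 52 (x) x 136 (y; 144 over the end lips) x 48 mm high; inside 46 x 130 mm, inner floor 8 mm above the origin: a reader in it lies 10 mm below the rim, 5 mm from the long walls, about 34 mm from the end walls. Empty, it is gripped across its 52 mm width.
- tray_empty: The other deep grey tray, the same in every dimension, loose and empty. Under each tray is a stacking foot 5 mm high, 41 x 125 mm, its lower half stepped in to 37 x 121 mm. A tray stacked on this one, foot in its mouth (2.5 mm play all round), has its origin 43 mm above this one's origin, axes parallel.
- rack: Fixed rack, 66 (x) x 231 (y) mm, origin at the centre of its underside. Three places in a row, centred at y = -75, 0, +75 mm, floor 4 mm above the origin. White partitions 6 mm thick, rising 50 mm above the origin, stand at both ends of each place, 69 mm apart. Long sides open but for kerbs 6 mm above the floor, 43 mm apart inside. Readers lie lengthwise along y.
- free_place: Thin pale liner, under 1 mm, no obstacle, on the floor of the one empty place of the rack; its origin is the centre of that place at floor level, its axes are those of the rack. Which of the three places is empty varies. A reader at home has its origin here.
- reader_1: One of the two readers already in the rack, of the same shape; origin at the centre of its underside.
- reader_2: The other reader already in the rack, of the same shape; origin at the centre of its underside.
- mat: Flat grey rubber mat, 150 x 150 mm, 2 mm thick, fixed to the worktop, clear of everything: the place to put the reader down. Origin at the centre of its underside.
Not all that is in view belongs to the job. What is shaped like the reader_2 but purple or red is not meant. What is shaped like the tray_used but green is not meant.

How it is judged:
By the outcome, as a careful person would: the job done as asked, in the order asked, and still so for the second after the job is handed in, with the robot touching nothing.
It also fails if it takes over 69 s, if anything falls off the work surface, if the arm or the gripper's body presses on something with over 40 N, if the wrist force passes 120 N, or if a joint passes its speed limit or range.

## Working session

There is one attempt and no reset: what is moved stays moved. The work goes in short steps, Python scripts to look and compute and a tool call to move; the robot and the scene stay as the last step left them, time stands still between calls to the robot, and variables do not carry over. Pictures are saved under pics/ and viewed, and the job is handed in when it is done.

Besides the shell and the picture viewer there is one more tool, called after "Emit:" as a command line: name --argument value ..., lists and objects as JSON in quotes. play_rows: Moves the arm, as the interface text tells. Its arguments: {"type":"object","properties":{"moves":{"type":"array","items":{"type":"object","properties":{"claw":{"type":"number"},"linear":{"type":"array","items":{"type":"number"}},"turn":{"type":"array","items":{"type":"number"}}}}},"force":{"type":"number"}},"required":["moves"]}

```bash
ls; mkdir -p pics
python3 - <<'E'
from station import get_obs, vision
import cv2
o=get_obs(); print(o)
for n in ["scene","top"]:
    im=vision.camera(n); cv2.imwrite(f"pics/{n}0.png",im); print(n,vision.camera_info(n))
print(vision.camera_info("wrist"))
E
```

```text
pics
{'time_s': 0.0, 'qpos': array([-1.27761043e+00,  3.00452486e-01,  1.52160068e+00, -5.69910164e-06,
        1.32067310e+00, -6.66102507e-02]), 'joint_vel': array([-8.58073777e-04, -5.59548360e-04,  2.84482074e-03,  6.93824774e-05,
       -9.55186321e-04,  1.40799114e-03]), 'tau': array([-1.22246729e-03, -5.31799150e+01, -3.52727330e+01,  7.07541802e-02,
        2.44479912e-02, -3.73739942e-05]), 'ee_pos': array([ 0.19356001, -0.51453304,  0.20488824]), 'eef_rot': array([-3.14046119e+00, -6.99463306e-05,  3.59797517e-01]), 'force': array([ 0.20959115, -0.09250767, -1.12758214]), 'moment': array([-0.05287689,  0.0044783 , -0.01048965]), 'grip_width': 0.09428913112639016}
scene {'camera_matrix': array([[415.36416185,   0.        , 286.03188457],
       [  0.        , 415.36416185, 210.03542856],
       [  0.        ,   0.        ,   1.        ]]), 'k1': 0.03568668425379023, 'rvec': array([ 1.23483862, -1.92239254,  1.21580057]), 'tvec': array([0.39246649, 0.2118765 , 0.54606091])}
top {'camera_matrix': array([[538.16788981,   0.        , 281.51568775],
       [  0.        , 538.16788981, 211.22978357],
       [  0.        ,   0.        ,   1.        ]]), 'k1': -0.05426185095836077, 'rvec': array([ 2.16654328, -2.20690499,  0.1064946 ]), 'tvec': array([0.21666626, 0.47761083, 1.21634101])}
{'camera_matrix': array([[308.19726244,   0.        , 283.98139737],
       [  0.        , 308.19726244, 209.42541357],
       [  0.        ,   0.        ,   1.        ]]), 'k1': -0.029611858073275217, 'mount': array([[ 1.42795432e-04, -9.58830186e-01, -2.83980024e-01,
         8.37093312e-02],
       [ 9.99999952e-01,  2.14980121e-04, -2.23022743e-04,
        -6.07942158e-04],
       [ 2.74890998e-04, -2.83979979e-01,  9.58830171e-01,
        -1.79084076e-01],
       [ 0.00000000e+00,  0.00000000e+00,  0.00000000e+00,
         1.00000000e+00]])}
```

View pics/scene0.png

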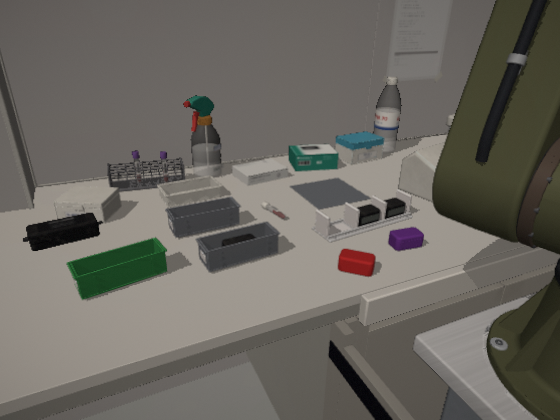

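View pics/top0.png

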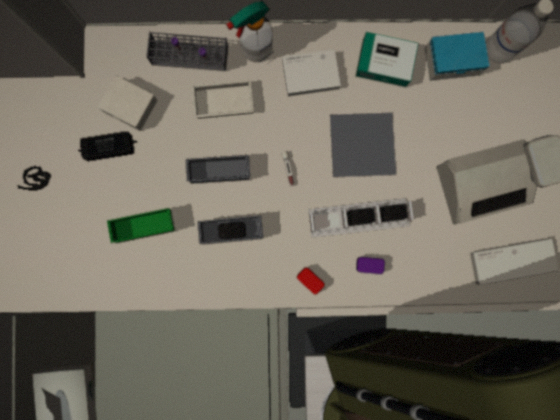

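The top view shows the used tray with the reader at (230,229), the empty tray at (218,168), the rack at (360,217) with its left place (327,219) free, and the mat at (363,145). The green tray (141,225), the red block (311,280) and the purple block (371,265) are decoys.

```bash
cat > h.py <<'E'
import numpy as np, cv2
from scipy.spatial.transform import Rotation as R
from station import get_obs, vision
def und(name,px):
    i=vision.camera_info(name); px=np.array(px,float).reshape(-1,1,2)
    u=cv2.undistortPoints(px,i["camera_matrix"],np.array([i["k1"],0,0,0.]),None,None,None) 
    u=u.reshape(-1,2); return np.c_[u,np.ones(len(u))],i
def pose(o): return R.from_euler('xyz',o["eef_rot"]).as_matrix(),np.array(o["ee_pos"])
def cast(name,px,z,o=None):
    d,i=und(name,px)
    if name!="wrist":
        Rc=cv2.Rodrigues(np.array(i["rvec"]))[0]; c=-Rc.T@i["tvec"]; D=d@Rc
    else:
        Rt,p=pose(o); M=i["mount"]; c=Rt@M[:3,3]+p; D=d@(Rt@M[:3,:3]).T
    s=(z-c[2])/D[:,2]; return c+D*s[:,None]
def proj(name,P,o=None):
    i=vision.camera_info(name); P=np.array(P,float).reshape(-1,3)
    if name!="wrist": rv,tv=np.array(i["rvec"]),np.array(i["tvec"])
    else:
        Rt,p=pose(o); M=i["mount"]; Rw=Rt@M[:3,:3]; c=Rt@M[:3,3]+p; rv=cv2.Rodrigues(Rw.T)[0]; tv=-Rw.T@c
    return cv2.projectPoints(P,rv,tv,i["camera_matrix"],np.array([i["k1"],0,0,0.]))[0].reshape(-1,2)
E
python3 - <<'E'
from h import *
im=cv2.imread("pics/top0.png"); c=im[120:260,170:430]
c=cv2.convertScaleAbs(cv2.resize(c,None,fx=3,fy=3,interpolation=cv2.INTER_CUBIC),alpha=1.3)
cv2.imwrite("pics/crop0.png",c)
for n,p,z in [("used",(230,229),.048),("empty",(218,168),.048),("rack",(360,217),.03),("mat",(363,145),0.002),("free",(327,219),.004)]:
    print(n,cast("top",[p],z)[0].round(3))
E
```

```text
used [0.441 0.324 0.048]
empty [0.579 0.349 0.048]
rack [0.464 0.03  0.03 ]
mat [0.636 0.012 0.002]
free [0.463 0.102 0.004]
```

View pics/crop0.png

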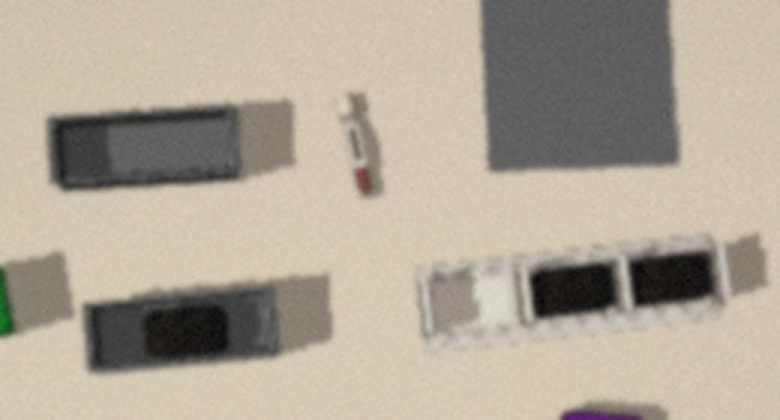

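The crop confirms that the black block is in the grey tray at about (231,230), the rack's left place (327,219) is empty with its pale liner showing, and the empty grey tray is at (218,168). I'll move over for wrist-camera measurements.

Emit:
play_rows --moves '[{"claw":1,"linear":[150,-120,-50],"turn":[0,0,0.15]},{"claw":1,"linear":[321,-269,-50],"turn":[0,0,0.31]},{"claw":1,"linear":[321,-269,-50],"turn":[0,0,0.31]},{"claw":1,"linear":[321,-269,-50],"turn":[0,0,0.31]},{"claw":1,"linear":[440,-480,-50],"turn":[0,0,0.31]},{"claw":1,"linear":[440,-480,-50],"turn":[0,0,0.31]},{"claw":1,"linear":[440,-480,-50],"turn":[0,0,0.31]},{"claw":1,"linear":[440,-480,-50],"turn":[0,0,0.31]}]'

```text
time_s: 1.1
ee_pos: [0.3897, -0.0592, 0.2492]
eef_rot: [-3.141, -0.0, 0.05]
force: [0.7, -0.6, -0.4]
grip_width: 0.0945
```

Emit:
play_rows --moves '[{"claw":1,"linear":[76,-116,0],"turn":[0,0,0]},{"claw":1,"linear":[76,-116,0],"turn":[0,0,0]},{"claw":1,"linear":[76,-116,0],"turn":[0,0,0]},{"claw":1,"linear":[76,-116,0],"turn":[0,0,0]}]'

```text
time_s: 1.6
ee_pos: [0.4597, 0.0606, 0.2488]
eef_rot: [-3.141, 0.001, 0.051]
force: [-0.2, -0.4, -1.0]
grip_width: 0.0944
```

```bash
cat > shot.py <<'E'
import sys,json
from h import *
o=get_obs(); im=vision.camera("wrist"); n=sys.argv[1]
cv2.imwrite(f"pics/{n}.png",im)
json.dump({k:(v.tolist() if hasattr(v,'tolist') else v) for k,v in o.items()},open(f"pics/{n}.json","w"))
print(o["time_s"],o["ee_pos"],o["eef_rot"],o["joint_vel"].max())
E
python3 shot.py w1
```

```text
1.6 [0.45967238 0.06058787 0.24881046] [-3.14085723e+00  1.09139109e-03  5.09448466e-02] 0.022503632225466228
```

View pics/w1.png

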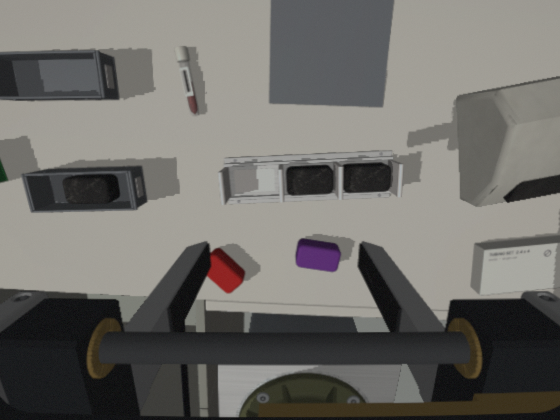

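Wrist view: rack from x 222 to 402 near row 180, free place at (253,180), mat's lower edge at row 104, used tray with reader at (88,188), empty tray at upper left. Moving over the trays.

Emit:
play_rows --moves '[{"claw":1,"linear":[-6,-271,0],"turn":[0,0,0]},{"claw":1,"linear":[-6,-271,0],"turn":[0,0,0]},{"claw":1,"linear":[-6,-271,0],"turn":[0,0,0]},{"claw":1,"linear":[-6,-271,0],"turn":[0,0,0]},{"claw":1,"linear":[-6,-271,0],"turn":[0,0,0]},{"claw":1,"linear":[-6,-271,0],"turn":[0,0,0]},{"claw":1,"linear":[-6,-271,0],"turn":[0,0,0]}]'

```text
time_s: 2.52
ee_pos: [0.4406, 0.3283, 0.2494]
eef_rot: [-3.141, 0.0, 0.048]
force: [-0.2, -0.7, -0.9]
grip_width: 0.0938
```

```bash
python3 shot.py w2
python3 - <<'E'
import cv2
a=cv2.imread("pics/w2.png")
cv2.imwrite("pics/w2c.png",cv2.resize(a[40:240,150:420],None,fx=2.9,fy=2.9,interpolation=cv2.INTER_CUBIC))
a=cv2.imread("pics/w1.png")
cv2.imwrite("pics/w1c.png",cv2.resize(a[90:215,205:415],None,fx=3.6,fy=3.6,interpolation=cv2.INTER_CUBIC))
E
```

```text
2.525 [0.44056973 0.32831489 0.24942828] [-3.14111645e+00  4.94711422e-04  4.78530084e-02] 0.006022130788107376
```

View pics/w2c.png

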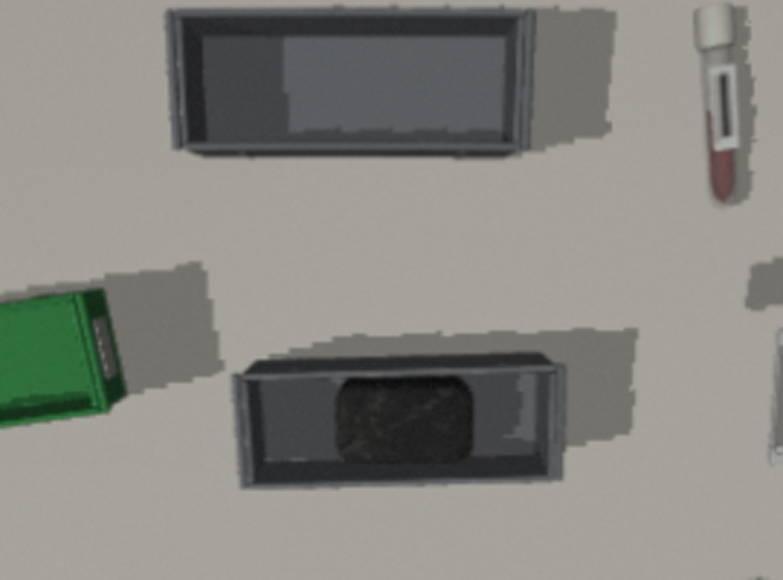

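View pics/w1c.png

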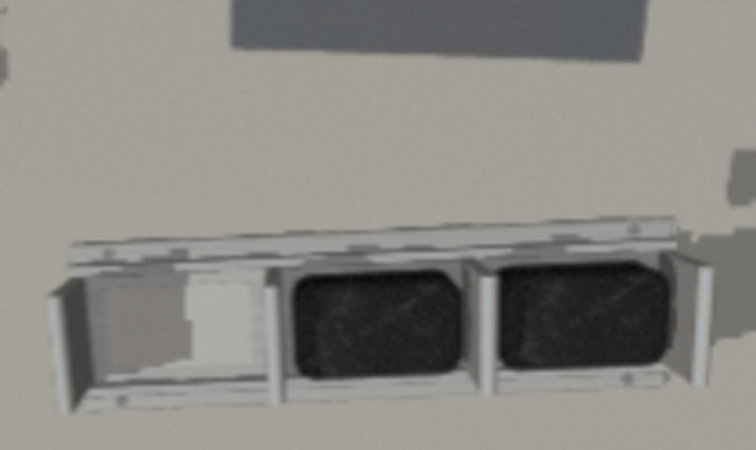

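The crops show clear rims: used tray rim corners near crop (235,375), (564,366), (561,478) and (241,488), empty tray rim at (167–535, 10–152), and rack partition tops. Casting these onto their heights.

Run:
```python
from h import *
import json
o2=json.load(open("pics/w2.json"));o1=json.load(open("pics/w1.json"))
def q(l,s,off): return np.array(l)/s+np.array(off)-0.5*(1-1/s)
def rect(P):
    (c,s,a)=cv2.minAreaRect((P[:,:2]*1000).astype(np.float32))
    m=P.mean(0)
    # long axis
    d=(P[0]+P[1]-P[2]-P[3])[:2]; return m.round(4), np.round(s,1), "yaw",np.arctan2(-d[0],d[1]).round(4), [np.linalg.norm(P[i]-P[i-1]).round(4) for i in range(4)]
print("used",rect(cast("wrist",q([(235,375),(241,488),(561,478),(564,366)],2.9,(150,40)),.048,o2)))
print("empty",rect(cast("wrist",q([(167,10),(174,150),(524,152),(535,10)],2.9,(150,40)),.048,o2)))
print("reader",rect(cast("wrist",q([(336,379),(338,464),(473,462),(472,376)],2.9,(150,40)),.038,o2)))
P=cast("wrist",q([(56,292),(66,411),(702,385),(705,263)],3.6,(205,90)),.05,o1);print("rack",rect(P),P.round(4))
P=cast("wrist",q([(273,272),(277,402),(486,275),(487,392)],3.6,(205,90)),.05,o1);print("parts",P.round(4))
P=cast("wrist",q([(293,270),(298,378),(462,375),(458,270)],3.6,(205,90)),.034,o1);print("r1",rect(P))
# mat
for n,o in(("w1",o1),("w2",o2)):
    im=cv2.imread(f"pics/{n}.png");
# top cam
im=cv2.imread("pics/top0.png"); h=cv2.cvtColor(im,cv2.COLOR_BGR2HSV)
m=np.zeros(im.shape[:2],np.uint8); sub=im[105:185,322:405].max(2); m[105:185,322:405]=(sub<110)*255
cs=max(cv2.findContours(m,0,1)[0],key=cv2.contourArea); b=cv2.boxPoints(cv2.minAreaRect(cs)); P=cast("top",b,.002); print("mat",P.mean(0),rect(P))
```

```text
used (array([0.4407, 0.3247, 0.048 ]), array([ 50.4, 141.9]), 'yaw', np.float64(0.0782), [np.float64(0.1407), np.float64(0.0504), np.float64(0.1419), np.float64(0.0497)])
empty (array([0.5787, 0.3515, 0.048 ]), array([ 51.9, 142.2]), 'yaw', np.float64(0.0441), [np.float64(0.1421), np.float64(0.0512), np.float64(0.1403), np.float64(0.0519)])
reader (array([0.4417, 0.3225, 0.038 ]), array([39. , 60.9]), 'yaw', np.float64(0.0669), [np.float64(0.0597), np.float64(0.0386), np.float64(0.0609), np.float64(0.039)])
rack (array([0.4662, 0.0286, 0.05  ]), array([ 43. , 224.6]), 'yaw', np.float64(0.0953), [np.float64(0.2222), np.float64(0.0424), np.float64(0.2246), np.float64(0.0431)]) [[ 0.4767  0.1414  0.05  ]
 [ 0.4344  0.1381  0.05  ]
 [ 0.4555 -0.0855  0.05  ]
 [ 0.4982 -0.0798  0.05  ]]
parts [[ 0.4873  0.0673  0.05  ]
 [ 0.4415  0.0637  0.05  ]
 [ 0.4901 -0.0053  0.05  ]
 [ 0.449  -0.0099  0.05  ]]
r1 (array([0.4682, 0.0288, 0.034 ]), array([39.5, 61. ]), 'yaw', np.float64(0.0613), [np.float64(0.0586), np.float64(0.0395), np.float64(0.0599), np.float64(0.0385)])
mat [0.63890657 0.01309146 0.002     ] (array([0.6389, 0.0131, 0.002 ]), array([150.2, 152.6]), 'yaw', np.float64(-1.5613), [np.float64(0.1496), np.float64(0.1507), np.float64(0.1503), np.float64(0.149)])
```

Emit:
play_rows --moves '[{"claw":0.85,"linear":[0,5.5,60],"turn":[0,0,-0.027]},{"claw":0.85,"linear":[0,5.5,120],"turn":[0,0,-0.027]},{"claw":0.85,"linear":[0,5.5,170],"turn":[0,0,-0.027]},{"claw":0.85,"linear":[0,5.5,170],"turn":[0,0,-0.027]},{"claw":0.85,"linear":[0,5.5,170],"turn":[0,0,-0.027]}]'

```text
time_s: 3.2
ee_pos: [0.442, 0.323, 0.0819]
eef_rot: [-3.14, -0.002, 0.074]
force: [0.3, 0.4, 1.5]
grip_width: 0.0802
```

```bash
python3 shot.py w3
```

```text
3.2 [0.4419863  0.32302409 0.08189511] [-3.13962590e+00 -2.17446451e-03  7.37821636e-02] 0.008817921057494404
```

View pics/w3.png

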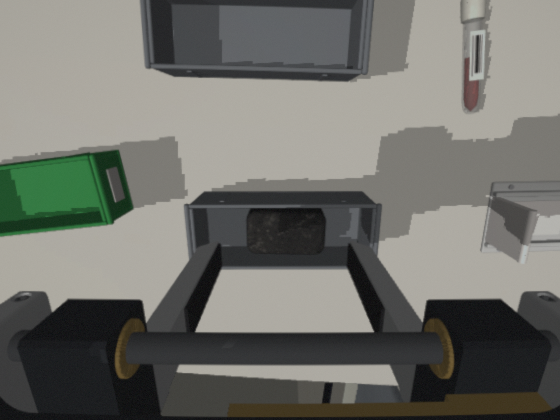

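Reader top at x 247–325 (centre 286) and rows 207–253, centred between the fingers. Cross-checking position before descending.

Run:
```python
from h import *
import json
o=json.load(open("pics/w3.json"))
P=cast("wrist",[(247,208),(247,252),(325,252),(325,208)],.038,o);print(P.round(4),P.mean(0))
print(cast("wrist",[(190,206),(188,262),(378,262),(380,206)],.048,o).round(4))
```

```text
[[0.4584 0.3531 0.038 ]
 [0.4224 0.3517 0.038 ]
 [0.427  0.2904 0.038 ]
 [0.4628 0.2945 0.038 ]] [0.44265764 0.32242306 0.038     ]
[[0.4599 0.3932 0.048 ]
 [0.4152 0.3953 0.048 ]
 [0.4261 0.251  0.048 ]
 [0.4701 0.2567 0.048 ]]
```

Emit:
play_rows --force 25 --moves '[{"claw":0.85,"linear":[0.5,0.5,40],"turn":[0,0,0]},{"claw":0.85,"linear":[0.5,0.5,69],"turn":[0,0,0]},{"claw":0.85,"linear":[0.5,0.5,69],"turn":[0,0,0]},{"claw":0.85,"linear":[0.5,0.5,69],"turn":[0,0,0]},{"claw":0.5,"linear":[0.5,0.5,69],"turn":[0,0,0]},{"claw":0.5,"linear":[0.5,0.5,69],"turn":[0,0,0]},{"claw":0.5,"linear":[0.5,0.5,69],"turn":[0,0,0]},{"claw":0.5,"linear":[0.5,0.5,69],"turn":[0,0,0]}]'

```text
time_s: 4.25
ee_pos: [0.4432, 0.3232, 0.0141]
eef_rot: [-3.139, -0.004, 0.074]
force: [-1.1, -2.2, 7.4]
grip_width: 0.0622
```

Emit:
play_rows --moves '[{"claw":0.5,"linear":[0,0,-30],"turn":[0,0,0]},{"claw":0.5,"linear":[0,0,-80],"turn":[0,0,0]},{"claw":0.5,"linear":[0,0,-130],"turn":[0,0,0]},{"claw":0.5,"linear":[0,0,-130],"turn":[0,0,0]},{"claw":0.5,"linear":[0,0,-130],"turn":[0,0,0]}]'

```text
time_s: 4.88
ee_pos: [0.4423, 0.3225, 0.1432]
eef_rot: [-3.139, -0.003, 0.074]
force: [0.0, 0.7, -1.6]
grip_width: 0.0619
```

```bash
python3 shot.py w4
```

```text
4.875 [0.44229776 0.3225289  0.14320847] [-3.13929959e+00 -3.00706042e-03  7.40513130e-02] 0.021497765891852785
```

View pics/w4.png

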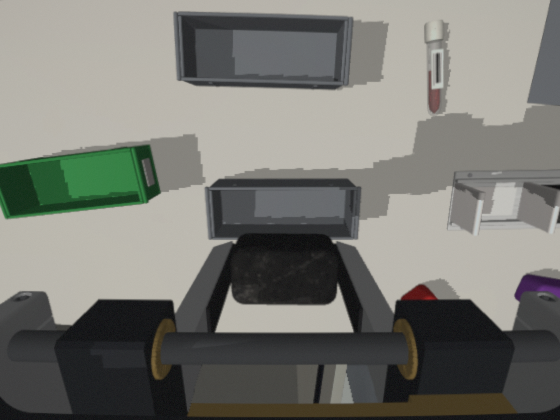

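Reader held level between the fingers at (285,268), with the used tray empty and unmoved at (283,209). Carrying it to the mat.

Emit:
play_rows --moves '[{"claw":0.5,"linear":[28,53,0],"turn":[0,0,0]},{"claw":0.5,"linear":[57,106,0],"turn":[0,0,0]},{"claw":0.5,"linear":[86,160,0],"turn":[0,0,0]},{"claw":0.5,"linear":[114,213,0],"turn":[0,0,0]},{"claw":0.5,"linear":[143,267,0],"turn":[0,0,0]},{"claw":0.5,"linear":[172,321,0],"turn":[0,0,0]},{"claw":0.5,"linear":[172,321,50],"turn":[0,0,0]},{"claw":0.5,"linear":[172,321,100],"turn":[0,0,0]}]'

```text
time_s: 5.92
ee_pos: [0.6369, 0.0144, 0.0394]
eef_rot: [-3.14, 0.0, 0.073]
force: [0.8, 0.3, -1.0]
grip_width: 0.0616
```

Emit:
play_rows --moves '[{"claw":0.5,"linear":[0,0,5],"turn":[0,0,0]},{"claw":0.5,"linear":[0,0,5],"turn":[0,0,0]}]'

```text
time_s: 6.18
ee_pos: [0.637, 0.0144, 0.0347]
eef_rot: [-3.139, 0.001, 0.073]
force: [0.8, 0.1, -0.2]
grip_width: 0.0618
```

```bash
python3 shot.py w5
```

```text
6.175 [0.63702577 0.01441767 0.03468416] [-3.13946579e+00  5.01545154e-04  7.26927310e-02] 0.0035912043133427126
```

View pics/w5.png

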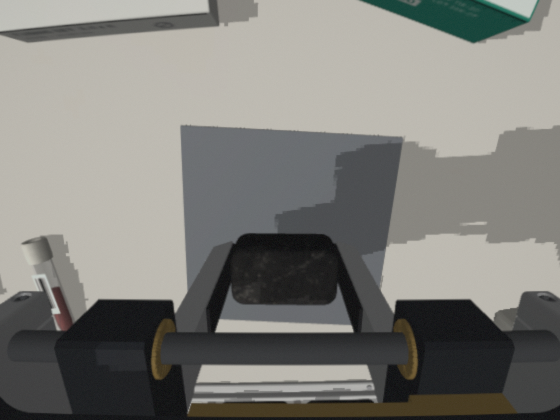

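Reader is over the middle of the mat (mat spans x 182–400 and rows 126–322). Lowering.

Emit:
play_rows --moves '[{"claw":0.5,"linear":[0,0,15],"turn":[0,0,0]},{"claw":0.5,"linear":[0,0,24],"turn":[0,0,0]},{"claw":0.5,"linear":[0,0,26],"turn":[0,0,0]},{"claw":0.5,"linear":[0,0,26],"turn":[0,0,0]}]'

```text
time_s: 6.72
ee_pos: [0.6378, 0.0145, 0.0099]
eef_rot: [-3.14, -0.002, 0.073]
force: [-0.3, -0.5, -0.5]
grip_width: 0.0617
```

Emit:
play_rows --moves '[{"claw":0.5,"linear":[0,0,1.5],"turn":[0,0,0]},{"claw":0.5,"linear":[0,0,3],"turn":[0,0,0]},{"claw":0.5,"linear":[0,0,3],"turn":[0,0,0]}]'

```text
time_s: 7.1
ee_pos: [0.638, 0.0145, 0.0081]
eef_rot: [-3.14, -0.002, 0.073]
force: [-4.3, -0.2, 8.2]
grip_width: 0.062
```

Emit:
play_rows --moves '[{"claw":0.85,"linear":[0,0,0],"turn":[0,0,0]},{"claw":0.85,"linear":[0,0,0],"turn":[0,0,0]},{"claw":0.85,"linear":[0,0,0],"turn":[0,0,0]},{"claw":0.85,"linear":[0,0,-30],"turn":[0,0,0]},{"claw":0.85,"linear":[0,0,-80],"turn":[0,0,0]},{"claw":0.85,"linear":[0,0,-90],"turn":[0,0,0]},{"claw":0.85,"linear":[0,0,-90],"turn":[0,0,0]}]'

```text
time_s: 7.98
ee_pos: [0.6379, 0.0143, 0.0982]
eef_rot: [-3.14, -0.003, 0.073]
force: [0.2, 0.6, -1.3]
grip_width: 0.0803
```

```bash
python3 shot.py w6
```

```text
7.975 [0.63789492 0.01433616 0.09817757] [-3.13988676e+00 -3.08289000e-03  7.28673874e-02] 0.030709143251706837
```

View pics/w6.png

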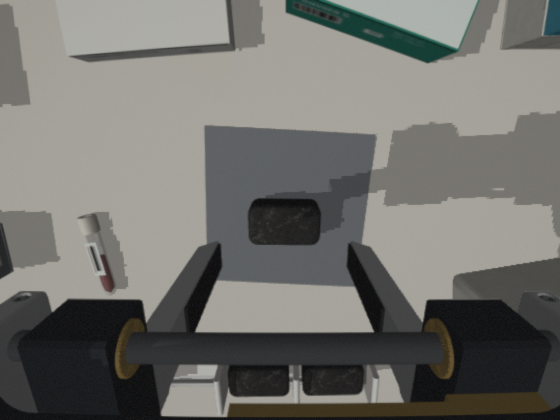

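Run:
```python
from h import *
import json
o=json.load(open("pics/w6.json"))
P=cast("wrist",[(248,199),(249,245),(320,245),(320,199)],.032,o);print(P.round(4),P.mean(0))
```

```text
[[ 0.6556  0.0462  0.032 ]
 [ 0.6148  0.0438  0.032 ]
 [ 0.6193 -0.0171  0.032 ]
 [ 0.6599 -0.0128  0.032 ]] [0.63741797 0.01501212 0.032     ]
```

Emit:
play_rows --moves '[{"claw":0.7,"linear":[0,0,0],"turn":[0,0,-0.18]},{"claw":0.7,"linear":[0,0,0],"turn":[0,0,-0.36]},{"claw":0.7,"linear":[0,0,0],"turn":[0,0,-0.54]},{"claw":0.7,"linear":[0,0,0],"turn":[0,0,-0.72]},{"claw":0.7,"linear":[0,0,0],"turn":[0,0,-0.9]},{"claw":0.7,"linear":[0,0,0],"turn":[0,0,-1.08]},{"claw":0.7,"linear":[0,0,0],"turn":[0,0,-1.26]},{"claw":0.7,"linear":[0,0,0],"turn":[0,0,-1.44]}]'

```text
time_s: 9.02
ee_pos: [0.6366, 0.0144, 0.0949]
eef_rot: [-3.14, -0.002, 1.519]
force: [-0.3, -0.8, 0.5]
grip_width: 0.0658
```

Emit:
play_rows --moves '[{"claw":0.7,"linear":[0,1.2,20],"turn":[0,0,-0.125]},{"claw":0.7,"linear":[0,1.2,50],"turn":[0,0,-0.125]},{"claw":0.7,"linear":[0,1.2,50],"turn":[0,0,-0.125]},{"claw":0.7,"linear":[0,1.2,50],"turn":[0,0,-0.125]}]'

```text
time_s: 9.52
ee_pos: [0.6379, 0.0144, 0.0452]
eef_rot: [-3.14, -0.002, 1.644]
force: [0.5, -0.5, 0.2]
grip_width: 0.0661
```

```bash
python3 shot.py w7
```

```text
9.525 [0.63787629 0.01441393 0.04524016] [-3.13979166e+00 -2.27500102e-03  1.64358472e+00] 0.0007885677949599526
```

View pics/w7.png

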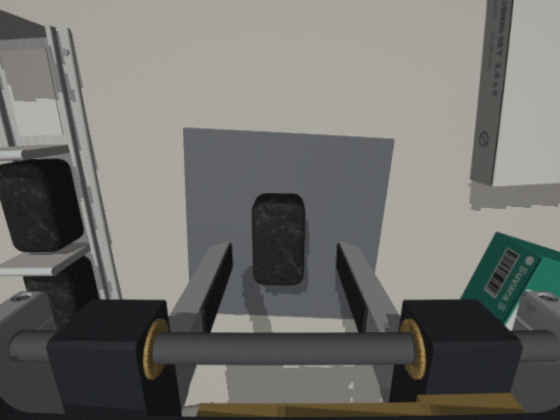

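Run:
```python
from h import *
import json
o=json.load(open("pics/w7.json"))
P=cast("wrist",[(252,200),(252,280),(305,280),(305,200)],.032,o);print(P.round(4),P.mean(0))
```

```text
[[ 0.6153  0.0461  0.032 ]
 [ 0.6178 -0.0116  0.032 ]
 [ 0.6547 -0.0089  0.032 ]
 [ 0.6494  0.0486  0.032 ]] [0.63429737 0.01855098 0.032     ]
```

Emit:
play_rows --force 25 --moves '[{"claw":0.7,"linear":[0,-1.5,25],"turn":[0,0,0]},{"claw":0.7,"linear":[0,-1.5,35],"turn":[0,0,0]},{"claw":0.7,"linear":[0,-1.5,35],"turn":[0,0,0]},{"claw":0.2,"linear":[0,-1.5,35],"turn":[0,0,0]},{"claw":0.2,"linear":[0,-1.5,35],"turn":[0,0,0]},{"claw":0.2,"linear":[0,-1.5,35],"turn":[0,0,0]},{"claw":0.2,"linear":[0,-1.5,35],"turn":[0,0,0]},{"claw":0.2,"linear":[0,-1.5,35],"turn":[0,0,0]}]'

```text
time_s: 10.58
ee_pos: [0.6366, 0.0143, 0.0111]
eef_rot: [-3.141, -0.002, 1.644]
force: [-2.3, -0.1, 5.0]
grip_width: 0.0364
```

Emit:
play_rows --moves '[{"claw":0.2,"linear":[0,0,-30],"turn":[0,0,0]},{"claw":0.2,"linear":[0,0,-80],"turn":[0,0,0]},{"claw":0.2,"linear":[25,-42,-125],"turn":[0,0,-0.022]},{"claw":0.2,"linear":[50,-85,-125],"turn":[0,0,-0.022]},{"claw":0.2,"linear":[75,-127,-125],"turn":[0,0,-0.022]},{"claw":0.2,"linear":[101,-170,-125],"turn":[0,0,-0.022]},{"claw":0.2,"linear":[101,-170,-125],"turn":[0,0,-0.022]},{"claw":0.2,"linear":[101,-170,-125],"turn":[0,0,-0.022]}]'

```text
time_s: 11.58
ee_pos: [0.4604, 0.1024, 0.1367]
eef_rot: [3.141, -0.002, 1.666]
force: [0.2, -0.6, -2.4]
grip_width: 0.0354
```

```bash
python3 shot.py w8
```

```text
11.575 [0.46043213 0.10241106 0.13669114] [ 3.14126251e+00 -2.09145708e-03  1.66584009e+00] 0.018362050648634075
```

View pics/w8.png

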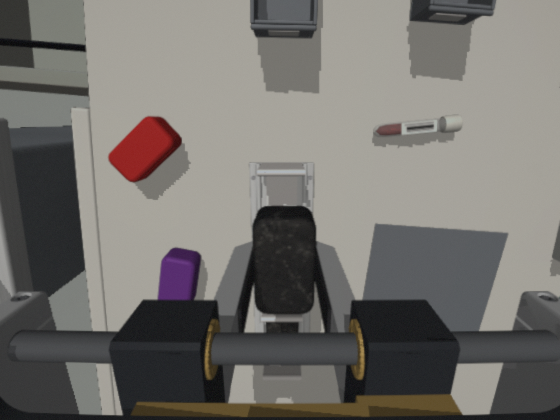

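Run:
```python
import cv2
a=cv2.imread("pics/w8.png")[150:340,225:345]
cv2.imwrite("pics/w8c.png",cv2.resize(a,None,fx=3.1,fy=3.1,interpolation=cv2.INTER_CUBIC))
```

```text
(no output)
```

View pics/w8c.png

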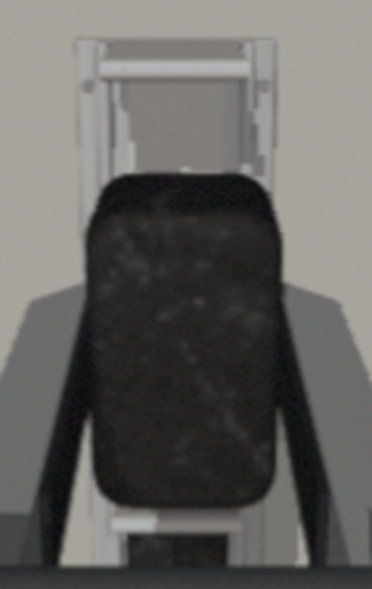

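Run:
```python
from h import *
import json
o=json.load(open("pics/w8.json"))
q=lambda l:np.array(l)/3.1+np.array([225,150])-.34
P0=cast("wrist",q([(101,69),(248,69)]),.05,o);P1=cast("wrist",q([(112,524),(240,524)]),.05,o)
print(P0.round(4),P1.round(4)); 
e=cast("wrist",q([(77,40),(277,40)]),.008,o);print("rack end",e.round(4))
p=np.array(o["ee_pos"]); a=o["eef_rot"][2]
zt=p[2]-.0091+.030
T=cast("wrist",q([(86,355),(284,355)]),zt,o); F=cast("wrist",q([(185,205),(185,508)]),zt,o); B=cast("wrist",q([(185,172)]),zt-.030+.003,o)
print("reader sides",T.round(4),"ends",F.round(4),B.round(4))
u=np.array([np.cos(a),np.sin(a)]);v=np.array([np.sin(a),-np.cos(a)])
for n,X in(("P0",P0),("P1",P1),("end",e),("sides",T),("ends",F),("B",B)): print(n,((X[:,:2]-p[:2])@np.c_[u,v]*1000).round(1).tolist())
```

```text
[[0.4341 0.1394 0.05  ]
 [0.4751 0.1433 0.05  ]] [[ 0.448  -0.0087  0.05  ]
 [ 0.4895 -0.0048  0.05  ]]
rack end [[0.4227 0.1408 0.008 ]
 [0.4868 0.1469 0.008 ]]
reader sides [[0.4427 0.1054 0.1576]
 [0.4786 0.1088 0.1576]] ends [[0.4579 0.1357 0.1576]
 [0.4637 0.0748 0.1576]] [[0.4581 0.1341 0.1306]]
P0 [[39.3, -22.7], [39.3, 18.4]]
P1 [[-109.5, -22.9], [-109.5, 18.8]]
end [[41.8, -33.9], [41.8, 30.5]]
sides [[4.7, -17.4], [4.7, 18.7]]
ends [[33.4, 0.6], [-27.8, 0.7]]
B [[31.8, 0.7]]
```

Emit:
play_rows --moves '[{"claw":0.2,"linear":[0.5,-2.7,30],"turn":[0,0,0]},{"claw":0.2,"linear":[0.5,-2.7,66],"turn":[0,0,0]},{"claw":0.2,"linear":[0.5,-2.7,66],"turn":[0,0,0]},{"claw":0.2,"linear":[0.5,-2.7,66],"turn":[0,0,0]}]'

```text
time_s: 12.12
ee_pos: [0.4588, 0.1024, 0.0715]
eef_rot: [3.141, -0.002, 1.665]
force: [0.7, 0.5, 0.1]
grip_width: 0.0357
```

```bash
python3 shot.py w9
python3 - <<'E'
import cv2
a=cv2.imread("pics/w9.png")[130:340,215:355]
cv2.imwrite("pics/w9c.png",cv2.resize(a,None,fx=2.8,fy=2.8,interpolation=cv2.INTER_CUBIC))
from station import vision
a=vision.camera("scene");cv2.imwrite("pics/s9.png",cv2.resize(a[150:280,280:450],None,fx=4,fy=4,interpolation=cv2.INTER_CUBIC))
E
```

```text
12.125 [0.45878961 0.10242221 0.07152593] [ 3.14061649e+00 -2.14121990e-03  1.66475557e+00] 0.0031217954925334915
```

View pics/w9c.png

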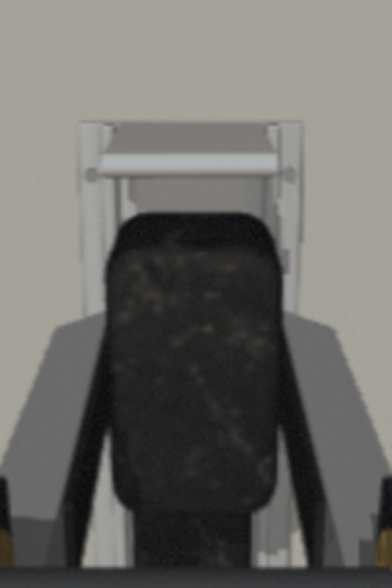

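View pics/s9.png

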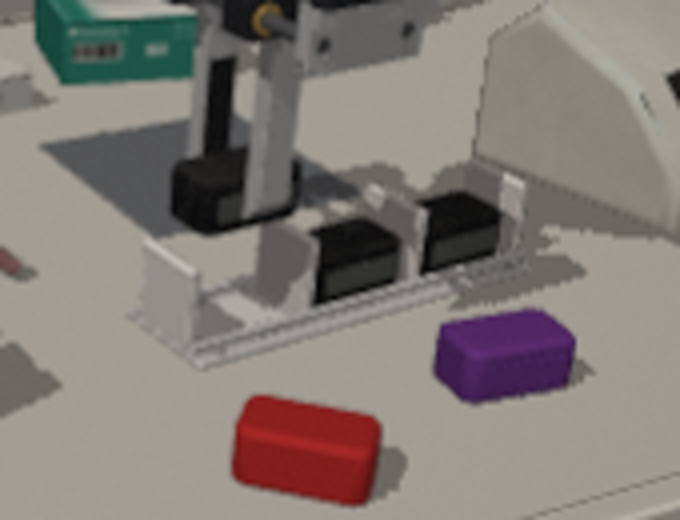

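Run:
```python
from h import *
import json
o=json.load(open("pics/w9.json"))
q=lambda l:np.array(l)/2.8+np.array([215,130])-.32
p=np.array(o["ee_pos"]); a=o["eef_rot"][2]; zb=p[2]-.0091
u=np.array([np.cos(a),np.sin(a)]);v=np.array([np.sin(a),-np.cos(a)])
for n,l,z in(("P0",[(101,152),(101,174),(281,152),(279,174)],.05),("end",[(79,122),(303,121)],.008),("sides",[(104,350),(283,350)],zb+.027),("topends",[(195,250),(195,512)],zb+.029),("B",[(190,212)],zb+.003)):
    X=cast("wrist",q(l),z,o); print(n,((X[:,:2]-p[:2])@np.c_[u,v]*1000).round(1).tolist())
```

```text
P0 [[42.1, -21.6], [36.7, -21.7], [42.1, 21.1], [36.7, 20.7]]
end [[42.1, -32.1], [42.4, 31.4]]
sides [[9.1, -17.9], [9.1, 18.6]]
topends [[31.2, 0.6], [-27.8, 0.7]]
B [[31.6, -0.4]]
```

Emit:
play_rows --moves '[{"claw":0.2,"linear":[0.9,-0.8,5],"turn":[0,0,0]},{"claw":0.2,"linear":[0.9,-0.8,20],"turn":[0,0,0]},{"claw":0.2,"linear":[0.9,-0.8,35],"turn":[0,0,0]},{"claw":0.2,"linear":[0.9,-0.8,46],"turn":[0,0,0]},{"claw":0.2,"linear":[0.9,-0.8,46],"turn":[0,0,0]}]'

```text
time_s: 12.85
ee_pos: [0.4574, 0.1034, 0.0248]
eef_rot: [3.142, -0.002, 1.665]
force: [-0.6, -0.0, -0.2]
grip_width: 0.0357
```

```bash
python3 shot.py w10
python3 - <<'E'
import cv2
a=cv2.imread("pics/w10.png")[130:340,215:355]
cv2.imwrite("pics/w10c.png",cv2.resize(a,None,fx=2.8,fy=2.8,interpolation=cv2.INTER_CUBIC))
E
```

```text
12.85 [0.45741893 0.10343073 0.02476375] [ 3.14157001e+00 -2.07431559e-03  1.66510821e+00] 0.018435101935801456
```

View pics/w10c.png

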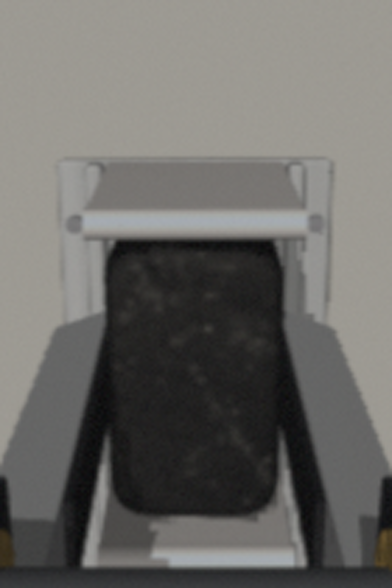

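Reader sits between the partitions, centred within about 1 mm sideways, with no contact force. Lowering the last 12 mm.

Emit:
play_rows --moves '[{"claw":0.2,"linear":[0,0.6,5],"turn":[0,0,0]},{"claw":0.2,"linear":[0,0.6,10],"turn":[0,0,0]},{"claw":0.2,"linear":[0,0.6,12],"turn":[0,0,0]},{"claw":0.2,"linear":[0,0.6,12],"turn":[0,0,0]}]'

```text
time_s: 13.4
ee_pos: [0.4584, 0.1036, 0.0134]
eef_rot: [3.141, -0.002, 1.665]
force: [0.6, 0.6, -2.2]
grip_width: 0.0358
```

Emit:
play_rows --moves '[{"claw":0.2,"linear":[0,0,1.2],"turn":[0,0,0]},{"claw":0.2,"linear":[0,0,1.8],"turn":[0,0,0]},{"claw":0.2,"linear":[0,0,1.8],"turn":[0,0,0]}]'

```text
time_s: 13.78
ee_pos: [0.4586, 0.1036, 0.013]
eef_rot: [3.14, -0.002, 1.665]
force: [-10.8, -1.3, 24.3]
grip_width: 0.0358
```

Emit:
play_rows --moves '[{"claw":0.6,"linear":[0,0,-0.5],"turn":[0,0,0]},{"claw":0.6,"linear":[0,0,-0.5],"turn":[0,0,0]},{"claw":0.6,"linear":[0,0,-0.5],"turn":[0,0,0]},{"claw":0.6,"linear":[0,0,-30],"turn":[0,0,0]},{"claw":0.6,"linear":[0,0,-80],"turn":[0,0,0]},{"claw":0.6,"linear":[0,0,-140],"turn":[0,0,0]},{"claw":0.6,"linear":[0,0,-140],"turn":[0,0,0]},{"claw":0.6,"linear":[0,0,-140],"turn":[0,0,0]}]'

```text
time_s: 14.78
ee_pos: [0.4581, 0.1032, 0.1522]
eef_rot: [3.141, -0.002, 1.665]
force: [-0.2, 0.1, -0.1]
grip_width: 0.0564
```

```bash
python3 shot.py w11
python3 - <<'E'
import cv2
a=cv2.imread("pics/w11.png")[100:340,200:370]
cv2.imwrite("pics/w11c.png",cv2.resize(a,None,fx=2.4,fy=2.4,interpolation=cv2.INTER_CUBIC))
from station import vision
a=vision.camera("scene");cv2.imwrite("pics/s11.png",cv2.resize(a[150:280,280:450],None,fx=4,fy=4,interpolation=cv2.INTER_CUBIC))
E
```

```text
14.775 [0.45806334 0.10322075 0.15222459] [ 3.14107365e+00 -2.06655726e-03  1.66513038e+00] 0.021653079182213597
```

View pics/w11c.png

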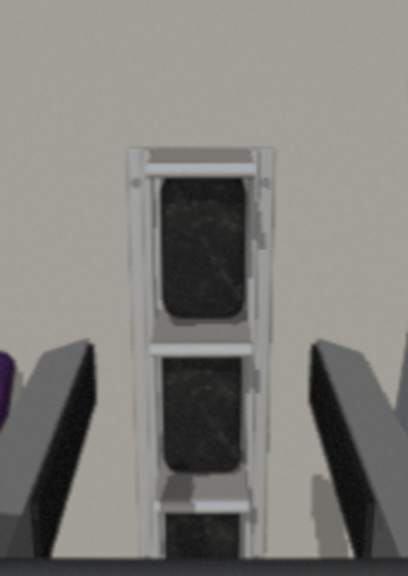

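View pics/s11.png

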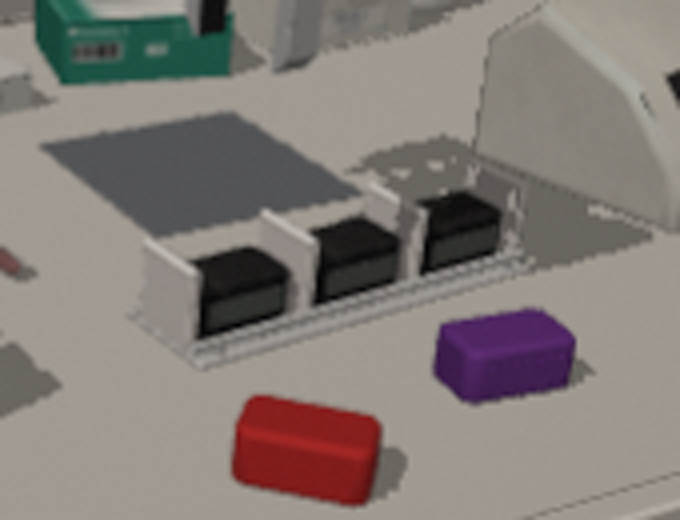

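The reader lies flat in its place and the rack is full. In the scene view the three black blocks sit between the white partitions. Next the tray.

Emit:
play_rows --moves '[{"claw":0.85,"linear":[60,0,0],"turn":[0,0,0.017]},{"claw":0.85,"linear":[120,1,0],"turn":[0,0,0.017]},{"claw":0.85,"linear":[180,2,0],"turn":[0,0,0.017]},{"claw":0.85,"linear":[223,3,20],"turn":[0,0,0.017]},{"claw":0.85,"linear":[223,3,30],"turn":[0,0,0.017]},{"claw":0.85,"linear":[223,3,30],"turn":[0,0,0.017]}]'

```text
time_s: 15.62
ee_pos: [0.4391, 0.3247, 0.1203]
eef_rot: [-3.138, -0.0, 1.648]
force: [0.9, 0.1, 0.6]
grip_width: 0.0799
```

```bash
python3 shot.py w12
```

```text
15.625 [0.43912268 0.32472687 0.12029728] [-3.13752355e+00 -2.67248829e-04  1.64830281e+00] 0.01168945157547665
```

View pics/w12.png

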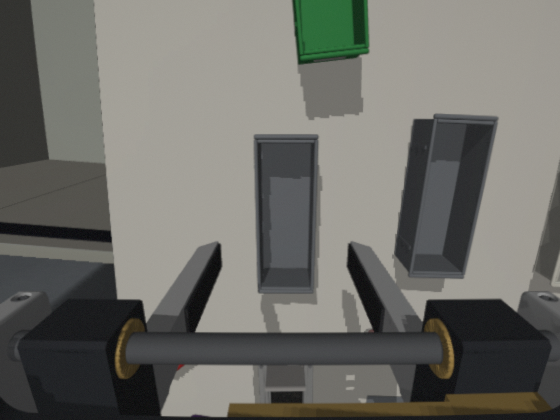

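Run:
```python
import cv2
a=cv2.imread("pics/w12.png")
b=cv2.convertScaleAbs(cv2.resize(a[105:305,240:510],None,fx=2.9,fy=2.9,interpolation=cv2.INTER_CUBIC),alpha=1.5)
cv2.imwrite("pics/w12c.png",b)
```

```text
(no output)
```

View pics/w12c.png

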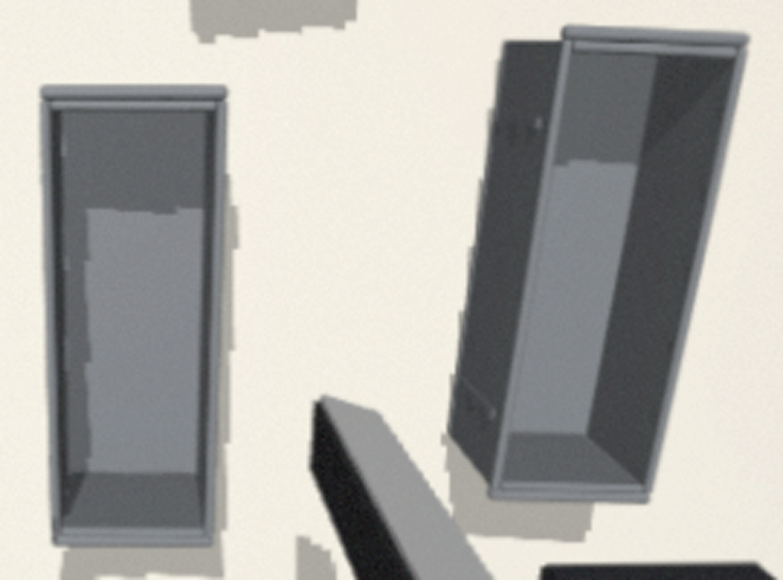

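Run:
```python
from h import *
import json
o=json.load(open("pics/w12.json"))
q=lambda l:np.array(l)/2.9+np.array([240,105])-.33
p=np.array(o["ee_pos"]); a=o["eef_rot"][2]
u=np.array([np.cos(a),np.sin(a)]);v=np.array([np.sin(a),-np.cos(a)])
for n,l in (("used",[(41,87),(227,87),(212,545),(53,545)]),("empty",[(563,28),(748,36),(650,500),(490,496)])):
    X=cast("wrist",q(l),.048,o); d=(X[0]+X[1]-X[2]-X[3])[:2]
    print(n,X[:,:2].round(4).tolist(),X.mean(0).round(4),"yaw",np.arctan2(-d[0],d[1]).round(4),"uv",((X.mean(0)[:2]-p[:2])@np.c_[u,v]*1000).round(1),[np.linalg.norm(X[i]-X[i-1]).round(4) for i in range(4)])
    s=X[1]-X[0]; t=X[2]-X[3]; print([np.arctan2(k[1],k[0]).round(4) for k in(s,t)])
```

```text
used [[0.4098, 0.3941], [0.4606, 0.3981], [0.4714, 0.2562], [0.4207, 0.2521]] [0.4406 0.3251 0.048 ] yaw 0.076 uv [0.3 1.5] [np.float64(0.1424), np.float64(0.051), np.float64(0.1423), np.float64(0.0508)]
[np.float64(0.0779), np.float64(0.0801)]
empty [[0.5498, 0.4211], [0.6013, 0.4235], [0.6083, 0.2826], [0.5569, 0.2802]] [0.5791 0.3519 0.048 ] yaw 0.0499 uv [ 16.2 141.6] [np.float64(0.141), np.float64(0.0516), np.float64(0.1411), np.float64(0.0515)]
[np.float64(0.0477), np.float64(0.0452)]
```

Emit:
play_rows --force 30 --moves '[{"claw":0.85,"linear":[0,0.9,40],"turn":[0,0,0]},{"claw":0.85,"linear":[0,0.9,80],"turn":[0,0,0]},{"claw":0.85,"linear":[0,0.9,101],"turn":[0,0,0]},{"claw":0.85,"linear":[0,0.9,101],"turn":[0,0,0]},{"claw":0.4,"linear":[0,0.9,101],"turn":[0,0,0]},{"claw":0.4,"linear":[0,0.9,101],"turn":[0,0,0]},{"claw":0.4,"linear":[0,0.9,101],"turn":[0,0,0]},{"claw":0.4,"linear":[0,0.9,101],"turn":[0,0,0]}]'

```text
time_s: 16.68
ee_pos: [0.4405, 0.3249, 0.021]
eef_rot: [-3.14, -0.001, 1.647]
force: [-2.4, -1.5, 6.6]
grip_width: 0.052
```

Emit:
play_rows --moves '[{"claw":0.4,"linear":[0,0,-20],"turn":[0,0,0]},{"claw":0.4,"linear":[0,0,-60],"turn":[0,0,0]},{"claw":0.4,"linear":[0,0,-110],"turn":[0,0,0]},{"claw":0.4,"linear":[5,40,-110],"turn":[0,0,0.028]},{"claw":0.4,"linear":[10,80,-110],"turn":[0,0,0.028]},{"claw":0.4,"linear":[16,130,-110],"turn":[0,0,0.028]},{"claw":0.4,"linear":[16,140,-110],"turn":[0,0,0.028]},{"claw":0.4,"linear":[16,140,-110],"turn":[0,0,0.028]}]'

```text
time_s: 17.68
ee_pos: [0.5788, 0.3512, 0.1299]
eef_rot: [-3.138, -0.001, 1.619]
force: [-0.2, -0.0, -2.4]
grip_width: 0.0518
```

Emit:
play_rows --moves '[{"claw":0.4,"linear":[0,0,0],"turn":[0,0,0]}]'

```text
time_s: 17.8
ee_pos: [0.5779, 0.3512, 0.13]
eef_rot: [-3.138, -0.001, 1.62]
force: [-0.5, 0.7, -3.3]
grip_width: 0.0516
```

```bash
python3 shot.py w13
python3 - <<'E'
import cv2
from station import vision
for c in("scene","top"):
    cv2.imwrite(f"pics/{c}13.png",vision.camera(c))
E
```

```text
17.8 [0.57785959 0.35123042 0.13004764] [-3.13797934e+00 -7.11464094e-04  1.61966511e+00] 0.005535216160081857
```

View pics/w13.png

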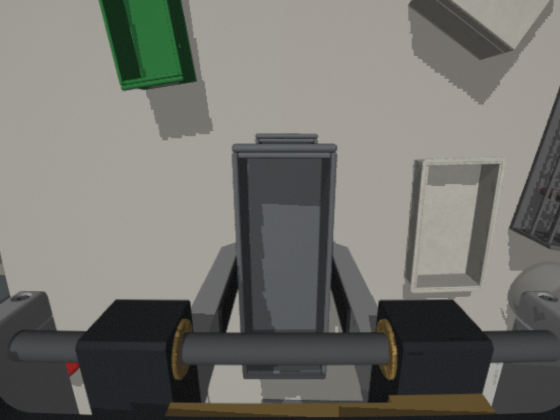

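View pics/scene13.png

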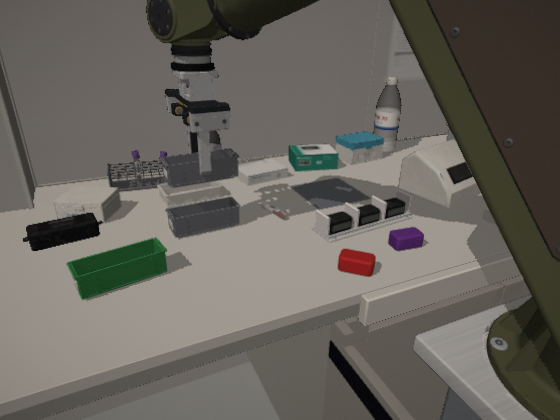

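Run:
```python
import cv2
a=cv2.imread("pics/w13.png")
b=cv2.convertScaleAbs(cv2.resize(a[125:185,220:350],None,fx=6,fy=6,interpolation=cv2.INTER_CUBIC),alpha=1.5)
c=cv2.convertScaleAbs(cv2.resize(a[330:390,220:350],None,fx=4,fy=4,interpolation=cv2.INTER_CUBIC),alpha=1.5)
cv2.imwrite("pics/w13c.png",b);cv2.imwrite("pics/w13d.png",c)
```

```text
(no output)
```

View pics/w13c.png

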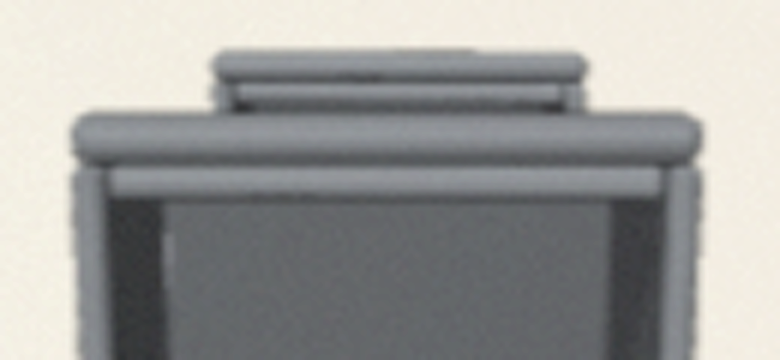

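View pics/w13d.png

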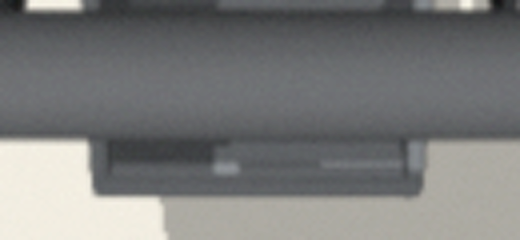

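Run:
```python
from h import *
import json
o=json.load(open("pics/w13.json"))
p=np.array(o["ee_pos"]); a=o["eef_rot"][2]
u=np.array([np.cos(a),np.sin(a)]);v=np.array([np.sin(a),-np.cos(a)])
f=lambda X:((X[:,:2]-p[:2])@np.c_[u,v]*1000).round(1).tolist()
q=lambda l,s,off:np.array(l)/s+np.array(off)-.5*(1-1/s)
print("held far",f(cast("wrist",q([(73,115),(702,115)],6,(220,125)),p[2]+.027,o)))
print("held near",f(cast("wrist",q([(93,194),(422,194)],4,(220,330)),p[2]+.027,o)))
print("empty far",f(cast("wrist",q([(213,52),(586,54)],6,(220,125)),.048,o)))
e=np.array([[.5791,.3519]]); print("empty centre earlier",((e-p[:2])@np.c_[u,v]*1000).round(1))
```

```text
held far [[72.0, -24.8], [72.1, 26.0]]
held near [[-70.5, -25.0], [-70.3, 26.1]]
empty far [[72.2, -23.7], [71.9, 27.6]]
empty centre earlier [[0.6 1.3]]
```

Held tray and the empty tray's far lip agree lengthwise (72.0 vs 72.0 mm). Sideways the held tray needs about +1 mm. Closing in and rechecking.

Emit:
play_rows --moves '[{"claw":0.4,"linear":[0,1.1,15],"turn":[0,0,0]},{"claw":0.4,"linear":[0,1.1,35],"turn":[0,0,0]},{"claw":0.4,"linear":[0,1.1,52],"turn":[0,0,0]},{"claw":0.4,"linear":[0,1.1,52],"turn":[0,0,0]},{"claw":0.4,"linear":[0,1.1,52],"turn":[0,0,0]}]'

```text
time_s: 18.58
ee_pos: [0.5793, 0.3515, 0.0787]
eef_rot: [-3.139, -0.001, 1.62]
force: [0.3, -0.4, -1.8]
grip_width: 0.0519
```

```bash
python3 shot.py w14
python3 - <<'E'
import cv2
a=cv2.imread("pics/w14.png")
b=cv2.convertScaleAbs(cv2.resize(a[125:185,220:350],None,fx=6,fy=6,interpolation=cv2.INTER_CUBIC),alpha=1.5)
cv2.imwrite("pics/w14c.png",b)
from station import vision
s=vision.camera("scene");cv2.imwrite("pics/s14.png",cv2.resize(s[130:250,140:270],None,fx=5,fy=5,interpolation=cv2.INTER_CUBIC))
E
```

```text
18.575 [0.57933159 0.35151767 0.07868174] [-3.13902738e+00 -1.13490758e-03  1.61968531e+00] 0.0017614613960994336
```

View pics/w14c.png

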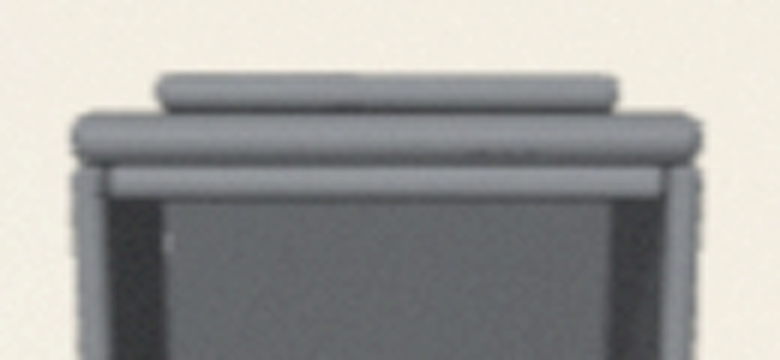

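View pics/s14.png

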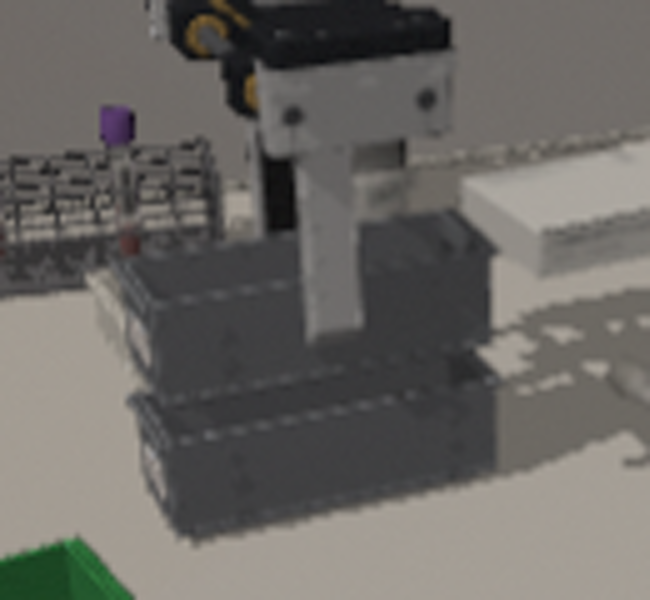

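Run:
```python
from h import *
import json
o=json.load(open("pics/w14.json"))
p=np.array(o["ee_pos"]); a=o["eef_rot"][2]
u=np.array([np.cos(a),np.sin(a)]);v=np.array([np.sin(a),-np.cos(a)])
f=lambda X:((X[:,:2]-p[:2])@np.c_[u,v]*1000).round(1).tolist()
q=lambda l,s,off:np.array(l)/s+np.array(off)-.5*(1-1/s)
print("held far",f(cast("wrist",q([(73,115),(702,115)],6,(220,125)),p[2]+.027,o)))
print("empty far",f(cast("wrist",q([(157,75),(618,77)],6,(220,125)),.048,o)))
```

```text
held far [[72.0, -24.9], [72.0, 26.0]]
empty far [[72.0, -25.1], [71.8, 26.0]]
```

Aligned within about 0.2 mm. Lowering.

Emit:
play_rows --moves '[{"claw":0.4,"linear":[0,0,4],"turn":[0,0,0]},{"claw":0.4,"linear":[0,0,8],"turn":[0,0,0]},{"claw":0.4,"linear":[0,0,11],"turn":[0,0,0]},{"claw":0.4,"linear":[0,0,11],"turn":[0,0,0]}]'

```text
time_s: 19.18
ee_pos: [0.5793, 0.3515, 0.0677]
eef_rot: [-3.139, -0.001, 1.62]
force: [-0.3, 0.1, -2.4]
grip_width: 0.0517
```

Emit:
play_rows --moves '[{"claw":0.4,"linear":[0,0,1.5],"turn":[0,0,0]},{"claw":0.4,"linear":[0,0,3],"turn":[0,0,0]},{"claw":0.4,"linear":[0,0,4],"turn":[0,0,0]},{"claw":0.4,"linear":[0,0,4],"turn":[0,0,0]}]'

```text
time_s: 19.68
ee_pos: [0.5794, 0.3516, 0.0641]
eef_rot: [-3.139, -0.001, 1.62]
force: [-0.9, -1.1, 2.1]
grip_width: 0.0518
```

Emit:
play_rows --moves '[{"claw":0.4,"linear":[0,0,0.8],"turn":[0,0,0]},{"claw":0.4,"linear":[0,0,0.8],"turn":[0,0,0]}]'

```text
time_s: 19.92
ee_pos: [0.5794, 0.3516, 0.0641]
eef_rot: [-3.14, -0.001, 1.62]
force: [-4.5, -3.2, 6.0]
grip_width: 0.0516
```

Emit:
play_rows --moves '[{"claw":0.8,"linear":[0,0,0],"turn":[0,0,0]},{"claw":0.8,"linear":[0,0,0],"turn":[0,0,0]},{"claw":0.8,"linear":[0,0,0],"turn":[0,0,0]},{"claw":0.8,"linear":[0,0,0],"turn":[0,0,0]},{"claw":0.8,"linear":[0,0,-30],"turn":[0,0,0]},{"claw":0.8,"linear":[0,0,-80],"turn":[0,0,0]},{"claw":0.8,"linear":[0,0,-120],"turn":[0,0,0]},{"claw":0.8,"linear":[0,0,-120],"turn":[0,0,0]}]'

```text
time_s: 20.92
ee_pos: [0.5806, 0.352, 0.1878]
eef_rot: [3.138, -0.004, 1.62]
force: [-0.9, 0.2, -1.2]
grip_width: 0.0751
```

```bash
python3 shot.py w15
python3 - <<'E'
import cv2
a=cv2.imread("pics/w15.png")
b=cv2.convertScaleAbs(cv2.resize(a[110:300,200:370],None,fx=3,fy=3,interpolation=cv2.INTER_CUBIC),alpha=1.5)
cv2.imwrite("pics/w15c.png",b)
from station import vision
s=vision.camera("scene");cv2.imwrite("pics/s15f.png",s);cv2.imwrite("pics/s15.png",cv2.resize(s[130:250,140:270],None,fx=5,fy=5,interpolation=cv2.INTER_CUBIC))
E
```

```text
20.925 [0.58064131 0.35200966 0.18781883] [ 3.138064   -0.00400444  1.61979527] 0.06672319940924899
```

View pics/w15c.png

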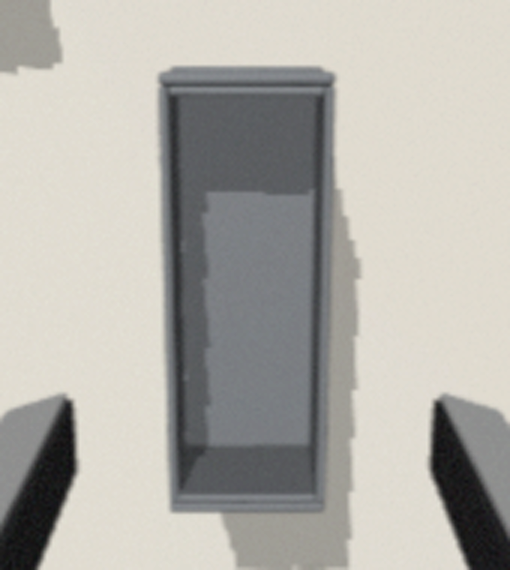

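View pics/s15.png

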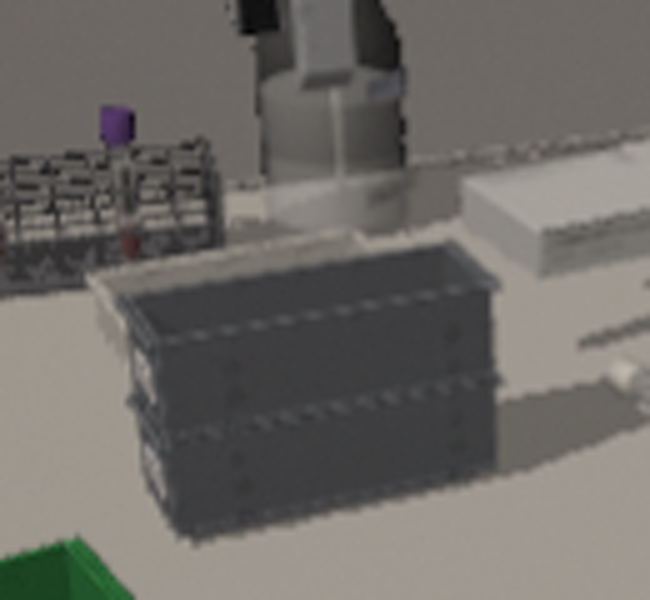

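The stack is flush and square: the seam is closed and level in the scene view, and from above the top tray fully covers the lower one. A quick rim-size check, then hand in.

Emit:
play_rows --moves '[{"claw":0.8,"linear":[0,0,0],"turn":[0,0,0]},{"claw":0.8,"linear":[0,0,0],"turn":[0,0,0]}]'

```text
time_s: 21.28
ee_pos: [0.5792, 0.3512, 0.1824]
eef_rot: [-3.138, -0.001, 1.62]
force: [-0.2, -0.6, 0.2]
grip_width: 0.0752
```

Run:
```python
from h import *
import json
from station import hand_in
o=json.load(open("pics/w15.json"))
q=lambda l:np.array(l)/3+np.array([200,110])-.33
X=cast("wrist",q([(159,72),(335,72),(324,511),(171,511)]),.091,o)
d=(X[0]+X[1]-X[2]-X[3])[:2]
print(X.mean(0).round(4),"yaw",np.arctan2(-d[0],d[1]).round(3),[np.linalg.norm(X[i]-X[i-1]).round(4) for i in range(4)])
print(hand_in())
```

```text
[0.5796 0.3521 0.091 ] yaw 0.049 [np.float64(0.1425), np.float64(0.0512), np.float64(0.1426), np.float64(0.0511)]
the job is handed in; nothing more can be done
None
```

The job is done and handed in at 21.3 s, well inside the 69 s limit. The rack is full and the emptied tray is stacked on the other one.

- **Reader:** I gripped it by its ends and lifted it out of the tray. I set it upright on the mat, let go, took it again by its long sides and lowered it into the free left place. The wrist and scene pictures after release show it flat between its partitions. The lowering ended with about 24 N of contact before I let go.
- **Tray:** I gripped the used tray across its width and lowered it onto the empty one. It seated with the fingers at 64.1 mm, where 64.0 mm was expected. The top rim measured 142.5 x 51 mm at stacked height, centred at (0.580, 0.352) with yaw 0.049 rad. The lower tray had measured (0.579, 0.352) and 0.048 rad. The seam is closed and level in the scene picture.

No final check failed. Two readings disagreed slightly:
- **Wrist camera:** it read 1–3 mm off along the tool, so I aligned by relative readings in the same picture.
- **Free place:** its position along the rack came out 2 mm apart in two views, within the 3.5 mm of play.

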